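# Catch the popped sample tin

### The arm

A 7-joint arm with a two-finger parallel gripper is mounted at the origin on the work surface. World frame = base frame: x ahead of the robot, y to its left, z up, the work surface at z = 0. Lengths are in m, angles in rad, forces in N, time in s.
With the tool pointing down it reaches from about 0.425 to 0.875 m from the base axis. Payload 9.9 kg.
Tool frame: the origin (TCP) lies between the finger pads; the fingertips stand arm.tip_extent ahead of it and the grasp point (between the pads) lies 8 mm behind it (arm.tip_extent is the distance from the TCP to the fingertips, in m); z points along the fingers, y is the line along which they close (so a half turn about z gives the same grasp; the last joint's range is limited). The gripper opens to 85 mm and grips with 20 to 120 N. Pads are 22 mm wide; open, the fingers measure 114 mm over their backs; the gripper's body (76 mm by 85 mm) begins 54 mm behind the grasp point. The pads swing forward as they close: fully open they stand 13 mm farther back than shut.
Start: joints at [-1.331, 0.576, 0.025, 1.437, -0.015, 1.129, -0.057], TCP at [0.215, 0.64, 0.242] pointing down, gripper open.
Joint ranges: [-2.76, 2.76], [-0.34, 2.15], [-1.52, 1.57], [0.19, 2.46], [-1.09, 4.23], [0.17, 1.99], [-2.82, 2.82]. Speed limits (rad/s): [2.22, 2.22, 3.01, 3.01, 3.14, 3.14, 3.14].

### API

Orientations are given as a rotation vector (axis times angle).
In Python, from station import arm gives the robot as it stands.
- The arm moves only by the shell command python3 -m inch 'ROWS' [FORCE]. ROWS is JSON, a list that holds one entry, the list of rows, each a list of 7 numbers: the turn, a rotation vector about the tool's x, y, z in rad, then the shift along the tool's x, y, z in mm, then the opening, from 0 (shut) to 1 (fully open). A call has 1 to 12 rows; each row is the pose to reach, as a shift and turn from the pose commanded when the call began, along the tool's axes at that moment; what a row does not reach only later rows make up. A row lasts 1/8 s, in which the tool goes at most 62.5 mm and 10.7 degrees, less where a joint would pass 70% of its speed; a pose out of reach is approached as far as the arm can. A call with a gripper value outside its range is refused whole. The fingers move at their own pace and stop on an object; FORCE is the grip in N (left out, the last holds). Time passes only in rows, so rows that repeat a pose let the fingers close. It gives the time, the measured TCP pose, the force, the opening and the grip force at its end, in the units of the state.
- arm.get_state(): the state, without advancing time (a new reading comes with each control period).
- arm.snapshot(name): name is "scene" or "top" or "wrist"; returns (picture, depth): 480x640x3 uint8, red, green, blue; 480x640 float32, m along the optical axis (not along the pixel's ray), 0 where there is no reading.
- arm.get_calibration(name): a dict with "fovy" (degrees; the focal length in pixels is half the picture's height over the tangent of half this angle, whatever the lens; pixels are square), "cx", "cy" (the principal point, pixels), "eye" and "orientation" of the camera in the world; the wrist camera has in their place "hand_eye" (4x4, takes a point from camera to tool coordinates, whose origin is the TCP and whose axes are the flange's). Camera axes: x right, y down, z forward; pixel columns grow to the right and rows downward; lengths in m; the calibration is good to about 2 mm. A picture is of the moment at which its call begins: read the wrist's pose just before it. get_calibration takes no time and is no camera call.
- arm.hand_in(): hands the job in; it is judged then, once.
The state is a dict: "t": time; "joints": joint angles; "joint_velocities": joint speeds; "effort": joint torques, N m; "position": TCP position; "tool_rot": TCP orientation; "force": force on the tool from outside, world axes, zero at the start; "wrist_torque": the same for the moment, N m; "finger_gap": finger opening in m; "grasp_force": force on a finger pad.
Only numpy, scipy, OpenCV 4.12 (cv2) and the standard library are available. Lean on these libraries where they do the work, as an engineer would, in place of code of your own. Each camera call takes 0.05 s, during which the arm holds its last target. There are 200 camera calls.

### The job

At the nut stall, have the yellow feeder give out its tin: with one finger press its red key fully down, and with the other finger stop the tin on the track as the spring pops it out, before it slides off the open end. Finish holding just so, the key still fully down under one finger and the tin standing still against the other, inside the track. Do not pinch, squeeze hard or lift the tin, and leave the green feeder and everything else alone.

Things in the scene. Friction and masses are not known exactly. Their poses are not given: they have to be found in the camera images.
- yellow_feeder: yellow tin feeder, fixed block 170 (x) x 112 (y) x 30 mm high. Origin: centre of its underside; x points from the track's open end to the spring housing, y from track to key, z up. Track on top along x, centred at y = -24 mm, floor at z = 30 mm, 48 mm clear between rails 4 mm thick, 8 mm high; open end (red band) at x = -85 mm. Housing, 66 mm above the table, at x = +55 to +85 mm
- yellow_gate (a point): middle of the gate, at track floor height, feeder x = -9.5 mm: a dark steel bar across the track, 4 mm thick, 9 mm high, one piece with the key. It holds back the sprung tin, which waits at feeder x = +15 mm. With the key about 9 mm down the gate is below the floor and the pusher drives the tin to the open end and off it, unless something stops it
- yellow_track_end (a point): middle of the track's open end, on its floor (feeder x = -85, y = -24 mm). The track is empty from the gate to here, and a finger fits down into it, for instance straight beside the key (feeder x = -55 mm)
- yellow_key_top (a point): centre of the top face of the yellow feeder's red key, 36 x 36 mm; at feeder x = -55, y = +34 mm, so 58 mm sideways of the track's centre line; its top is 48 mm above the table when up and 36 mm (6 mm above the track floor) when fully down. It moves with the key
- yellow_key (a joint): travel of the yellow feeder's key in m: 0 up, 0.012 fully down; sprung, 2 N to start and 4.5 N at the bottom; comes up when let go, raising the gate
- yellow_tin: round aluminium tin with yellow lid, 44 mm across, 30 mm high, about 60 g, loose on the yellow feeder's track; origin at the centre of its underside, z up
- yellow_pusher (a joint): travel of the yellow feeder's pusher (12 mm high black bar) in m, 0 with the tin waiting, up to 0.122 at the open end; it drives at about 0.05 to 0.08 m/s and pushes with 2 to 3 N all the way
- green_feeder: green tin feeder, same size, build and axes as the yellow one; to be left alone
- green_key (a joint): travel of the green feeder's key in m, 0 up, 0.012 down
- green_tin: tin like the yellow one with green lid, waiting on the green feeder; origin at the centre of its underside
- spare_tin: loose tin with blue lid, 44 mm across, 30 mm high, on the table; origin under its centre
- jar: small amber jar with steel cap, 52 mm across, 85 mm high; origin under its centre
- tall_jar: amber jar with green cap, 68 mm across, 130 mm high; origin under its centre
- scoop: clear plastic scoop, pan 90 x 70 x 40 mm, handle 100 mm long towards its -x; origin under the pan's centre
- bowl: white bowl, 100 mm across, 45 mm high; origin under its centre
- snack_box: cardboard box 50 x 80 x 60 mm; origin under its centre

How it is judged:
On the way:
1. the yellow feeder's key is pressed down (value of joint yellow_key above 0.006 m).
At the end, for the whole second after the job is handed in: The yellow key is held at least 9 mm down (of 12), and the yellow tin has come at least 21 mm out of its waiting place, its centre still 10 mm or more short of the track's open end, upright within 0.2 rad, on the track floor, still (under 0.02 m/s) and pressing on a finger with over 0.3 N (x of yellow_tin in the frame of yellow_feeder between -0.075 and -0.006 m and value of joint yellow_key above 0.009 m and contact force between the fingers and yellow_tin above 0.3 N and linear speed of yellow_tin below 0.02 m/s and angle between yellow_tin's own z axis and vertical below 0.2 rad and z of yellow_tin in the frame of yellow_feeder between 0.026 and 0.036 m and y of yellow_tin in the frame of yellow_feeder between -0.032 and -0.016 m and value of joint green_key below 0.004 m); the arm keeps its last pose, push and grip.
It fails at once if the tin slides off the open end of the track (x of yellow_tin in the frame of yellow_feeder below -0.082 m).
It fails at once if the yellow tin is lifted, thrown off the track or knocked over (z of yellow_tin in the frame of yellow_feeder above 0.04 m or z of yellow_tin in the frame of yellow_feeder below 0.022 m or angle between yellow_tin's own z axis and vertical above 0.5 rad).
It fails at once if a finger squeezes the tin hard (over 25 N) (contact force between the fingers and yellow_tin above 25 N).
It fails at once if the green feeder is operated (value of joint green_key above 0.005 m or distance of green_tin from where it was at the start of the episode above 0.012 m).
It fails at once if a bystander is shoved or lifted (distance of any of spare_tin, jar, tall_jar, scoop, bowl, snack_box from where it was at the start of the episode above 0.025 m).
It also fails if it takes over 29 s, if anything falls off the work surface, if the arm or the gripper's body presses on something with over 40 N, if the wrist force passes 120 N, or if a joint passes its speed limit or range.

## Working session

There is one attempt and no reset: what is moved stays moved. The work goes in short steps, Python scripts to look and compute and a shell command to move; the robot and the scene stay as the last step left them, time stands still between calls to the robot, and variables do not carry over. Pictures are saved under pics/ and viewed, at most 10 in all, crops included, and the job is handed in when it is done.

```bash
mkdir -p pics; ls
python3 - <<'E'
from station import arm
import cv2
s=arm.get_state();print(s, arm.tip_extent)
for n in("scene","top","wrist"):
    p,d=arm.snapshot(n);cv2.imwrite(f"pics/{n}0.png",p[:,:,::-1]);import numpy as np;np.save(f"pics/{n}0.npy",d)
    print(n,arm.get_calibration(n))
E
```

```text
pics
{'t': 0.0, 'joints': array([-1.3308163 ,  0.57653878,  0.02483563,  1.43793926, -0.0150345 ,
        1.12900388, -0.05652117]), 'joint_velocities': array([-0.00075278, -0.00076036,  0.0005779 ,  0.00020665,  0.00045635,
        0.00014696, -0.00045812]), 'effort': array([ 1.07876491e-03, -7.65787482e+01,  2.25099921e+00, -2.85989535e+01,
        1.53074873e-02,  1.27088546e-02,  3.46640502e-05]), 'position': array([0.21458849, 0.63950317, 0.24142694]), 'tool_rot': array([-5.06330472e-01, -3.10029606e+00,  2.65582827e-03]), 'force': array([-0.0580026 ,  0.32260954, -0.37829153]), 'wrist_torque': array([-0.03714538,  0.03306563,  0.01191901]), 'grasp_force': 0.0, 'finger_gap': 0.08581164881547766} 0.011
scene {'fovy': 45.908332795725265, 'cx': 313.4107383214794, 'cy': 244.9256812694896, 'eye': array([1.31816985, 0.16228951, 0.92570808]), 'orientation': array([-1.60594336, -2.00421563,  0.76306507])}
top {'fovy': 47.48077525306793, 'cx': 314.1964841417319, 'cy': 234.48023350511446, 'eye': array([4.15360498e-01, 1.01594035e-03, 1.55309888e+00]), 'orientation': array([-2.1491431 ,  2.18196514, -0.10838904])}
wrist {'fovy': 65.3376999930425, 'cx': 321.2676990127448, 'cy': 239.5419712601604, 'hand_eye': array([[ 1.07501634e-03, -9.49501024e-01, -3.13762090e-01,
         8.01200093e-02],
       [ 9.99999091e-01,  7.65527746e-04,  1.10958589e-03,
        -1.26090412e-03],
       [-8.13359352e-04, -3.13762998e-01,  9.49500984e-01,
        -1.32434091e-01],
       [ 0.00000000e+00,  0.00000000e+00,  0.00000000e+00,
         1.00000000e+00]])}
```

View pics/top0.png

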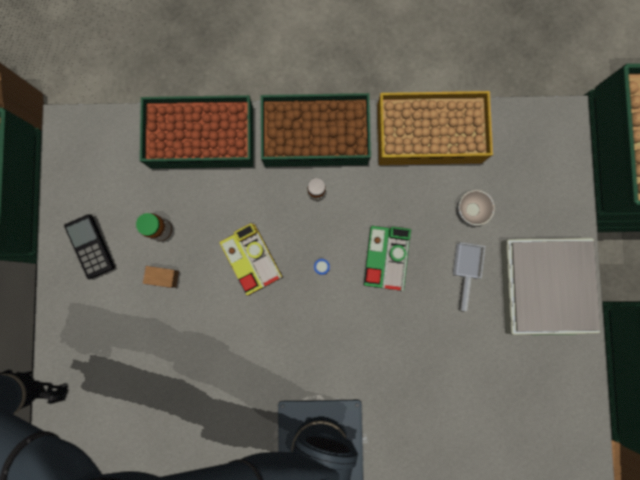

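View pics/scene0.png

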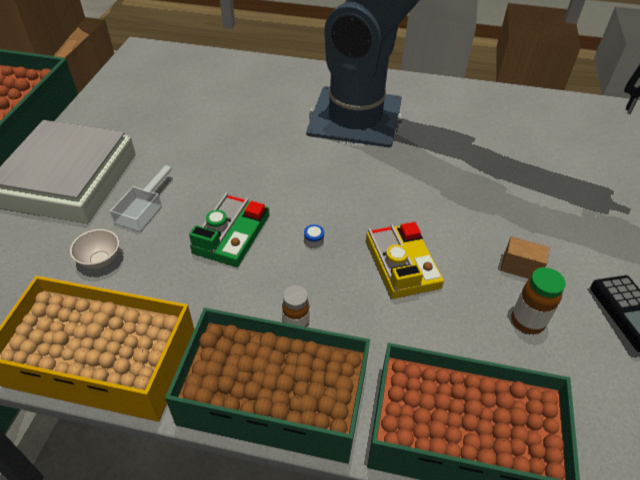

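```bash
cat > h.py <<'E'
import numpy as np, cv2
from scipy.spatial.transform import Rotation as R
from station import arm
def cam(n,pos=None,rot=None):
    c=arm.get_calibration(n); f=240/np.tan(np.radians(c["fovy"]/2))
    if n!="wrist": M=R.from_rotvec(c["orientation"]).as_matrix(); e=c["eye"]
    else:
        T=np.array(c["hand_eye"]); W=R.from_rotvec(rot).as_matrix(); M=W@T[:3,:3]; e=np.array(pos)+W@T[:3,3]
    return f,c["cx"],c["cy"],M,e
def ray(C,u,v):
    f,cx,cy,M,e=C; return e, M@np.array([(u-cx)/f,(v-cy)/f,1])
def atz(C,u,v,z):
    e,d=ray(C,u,v); return e+d*(z-e[2])/d[2]
def depthpt(C,D,u,v):
    e,d=ray(C,u,v); return e+d*D[int(round(v)),int(round(u))]
def tri(rs):
    A=sum(np.eye(3)-np.outer(d,d)/(d@d) for e,d in rs); b=sum((np.eye(3)-np.outer(d,d)/(d@d))@e for e,d in rs)
    return np.linalg.solve(A,b)
E
python3 - <<'E'
import cv2,numpy as np
t=cv2.imread("pics/top0.png")[215:305,210:300];s=cv2.imread("pics/scene0.png")[215:305,360:450]
cv2.imwrite("pics/c1.png",np.hstack([cv2.resize(i,(400,400),interpolation=2)[:,:] for i in(t,s)]))
E
```

```text
(no output)
```

View pics/c1.png

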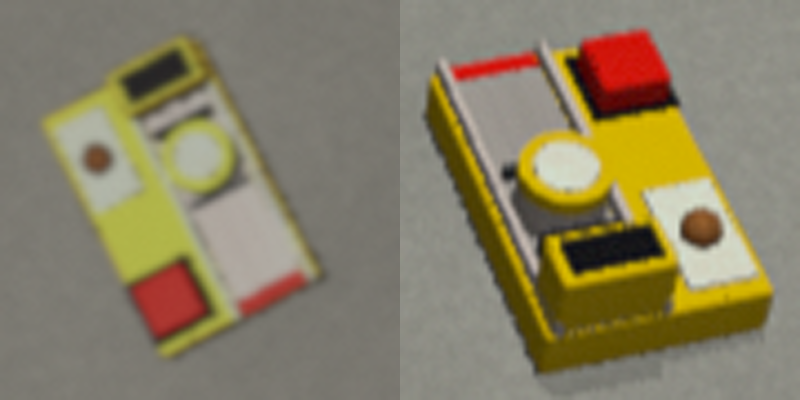

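The crops show the yellow feeder. In the top view the key face is near (248,283), the tin lid near (255,250) and the open end near (272,283). In the scene view they are near (411,228), (397,252) and (381,229).

Run:
```python
from h import *
T=cam("top");S=cam("scene")
k=9/ 2.025/1.0; k=400/90
tp=lambda x,y:ray(T,210+x/k-.4,215+y/k-.4)
sp=lambda x,y:ray(S,360+(x-400)/k-.4,215+y/k-.4)
P={n:tri([tp(*a),sp(*b)]) for n,a,b in [("key",(170,300),(626,58)),("tin",(199,157),(565,165)),("end",(277,302),(495,60)),
 ("cornerkeyend",(163,355),(556,48)),("cornerhouse",(45,120),(771,295)),("corner_end",(325,275),(433,76))]}
for n,p in P.items():print(n,p.round(4))
d=P["cornerhouse"]-P["cornerkeyend"];print(np.linalg.norm(d[:2]),np.degrees(np.arctan2(d[1],d[0])))
d=P["tin"]-P["end"];print(np.linalg.norm(d[:2]),np.degrees(np.arctan2(d[1],d[0])))
d=P["key"]-P["end"];print(np.linalg.norm(d[:2]),np.degrees(np.arctan2(d[1],d[0])))
s=arm.get_state();W=R.from_rotvec(s["tool_rot"]).as_matrix();print(W.round(3))
```

```text
key [0.4443 0.1925 0.0476]
tin [0.5318 0.1721 0.0607]
end [0.4422 0.1289 0.0294]
cornerkeyend [0.4131 0.1792 0.0208]
cornerhouse [0.5594 0.2735 0.0271]
corner_end [0.4585 0.0996 0.0278]
0.17401497565023824 32.82162194810439
0.09945411015830001 25.786749795845363
0.06362643133968961 88.13255950067885
[[-0.948  0.318 -0.   ]
 [ 0.318  0.948 -0.001]
 [-0.    -0.001 -1.   ]]
```

```bash
python3 -m inch '[[[0,0,-0.08,-38,-37,0,0.53],[0,0,-0.16,-75,-74,0,0.53],[0,0,-0.24,-113,-111,0,0.53],[0,0,-0.32,-151,-148,0,0.53],[0,0,-0.4,-189,-185,0,0.53],[0,0,-0.48,-226,-222,0,0.53],[0,0,-0.56,-264,-259,0,0.53],[0,0,-0.64,-302,-296,0,0.53],[0,0,-0.72,-340,-333,0,0.53],[0,0,-0.8,-377,-370,0,0.53],[0,0,-0.8,-377,-370,0,0.53],[0,0,-0.8,-377,-370,0,0.53]]]'
python3 - <<'E'
from h import *
s=arm.get_state();p,D=arm.snapshot("wrist");cv2.imwrite("pics/w1.png",p[:,:,::-1]);np.savez("pics/w1.npz",D=D,pos=s["position"],rot=s["tool_rot"])
print(s["t"],s["position"],R.from_rotvec(s["tool_rot"]).as_matrix().round(3),s["finger_gap"],s["force"],s["joints"],arm.tip_extent)
E
```

```text
t: 1.65
position: [0.4542, 0.1695, 0.2422]
tool_rot: [0.739, -3.053, -0.001]
force: [0.6, 0.7, -0.4]
finger_gap: 0.0452
grasp_force: 0.0
1.65 [0.45422869 0.16949953 0.24221498] [[-0.889 -0.458 -0.   ]
 [-0.458  0.889  0.   ]
 [ 0.     0.    -1.   ]] 0.04524044227251456 [ 0.61176206  0.73614434 -0.37612514] [-0.40414009  0.295281   -0.06497748  1.92243093  0.02307509  0.92478328
  1.5657918 ] 0.011
```

View pics/w1.png

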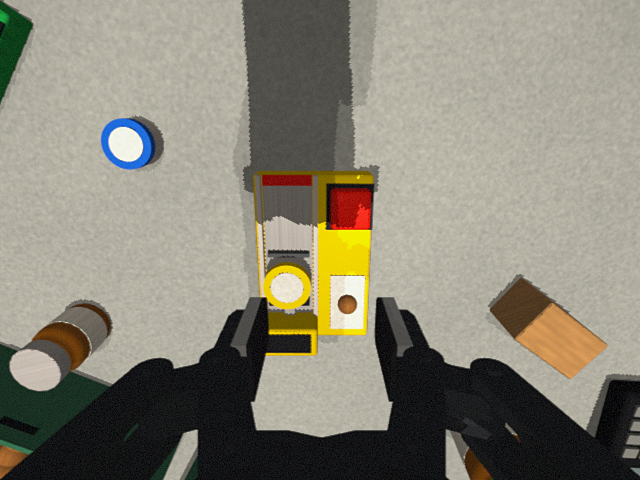

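The wrist view shows the feeder upright in the image. The open end is at the top (band centre near (287,176)), the key near (351,207) and the tin lid near (288,287). I'll enlarge it for the corner pixels.

Run:
```python
import cv2
i=cv2.imread("pics/w1.png")[160:360,235:395];cv2.imwrite("pics/c2.png",cv2.resize(i,(480,600),interpolation=2))
```

```text
(no output)
```

View pics/c2.png

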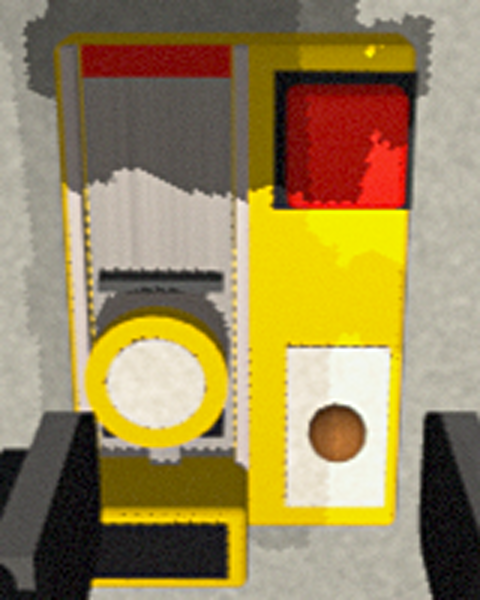

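Run:
```python
from h import *
w=np.load("pics/w1.npz");C=cam("wrist",w["pos"],w["rot"]);D=w["D"]
q=lambda x,y:(235+x/3-.33,160+y/3-.33)
P={}
for n,a,z in [("c_key_end",(414,45),.03),("c_key_house",(394,523),.03),("c_tr_end",(60,45),.03),("end",(157,45),.03),("key",(350,145),.048),("tin",(157,380),.06),("gate",(161,281),.037)]:
    P[n]=atz(C,*q(*a),z); print(n,P[n].round(4),depthpt(C,D,*q(*a)).round(4))
# wrist+top triangulation of key and tin
S=cam("scene");T=cam("top");k=400/90
for n,a,b,c in [("key",(170,300),(626,58),(350,145)),("tin",(199,157),(565,165),(157,380)),("end",(277,302),(495,60),(157,45))]:
    print(n,tri([ray(S,360+(b[0]-400)/k-.4,215+b[1]/k-.4),ray(C,*q(*c))]).round(4))
for a,b in [("c_key_end","c_key_house"),("c_tr_end","c_key_end"),("end","tin"),("end","key")]:
    d=(P[b]-P[a])[:2];print(a,b,np.linalg.norm(d).round(4),np.degrees(np.arctan2(d[1],d[0])).round(2))
# rigid 2D fit
F={"c_key_end":(-85,56),"c_key_house":(85,56),"c_tr_end":(-85,-56),"end":(-85,-24),"key":(-55,34),"tin":(15,-24),"gate":(-9.5,-24)}
A=np.array([F[n] for n in F])/1e3;B=np.array([P[n][:2] for n in F])
ma,mb=A.mean(0),B.mean(0);U,_,V=np.linalg.svd((B-mb).T@(A-ma));Q=U@V
t=mb-Q@ma;print("yaw",np.degrees(np.arctan2(Q[1,0],Q[0,0])),"origin",t,((B-(A@Q.T+t))@Q*1e3).round(1))
W=R.from_rotvec(w["rot"]).as_matrix()
print("tool y ang",np.degrees(np.arctan2(W[1,1],W[0,1]))-90)
g=t+Q@np.array([-.055,.005]);d=W.T@np.r_[g-w["pos"][:2],0];print("target",g,"tool shift mm",d*1e3)
```

```text
c_key_end [0.4065 0.197  0.03  ] [4.086e-01 2.027e-01 1.000e-04]
c_key_house [0.5557 0.2742 0.03  ] [5.706e-01 2.864e-01 5.000e-04]
c_tr_end [0.4561 0.1008 0.03  ] [0.4561 0.1008 0.0304]
end [0.4426 0.1271 0.03  ] [0.4424 0.1272 0.0311]
key [0.4398 0.1914 0.048 ] [0.4397 0.1912 0.0488]
tin [0.53  0.172 0.06 ] [0.5285 0.1716 0.0632]
gate [0.5087 0.161  0.037 ] [0.5072 0.1606 0.0411]
key [0.4405 0.1931 0.0438]
tin [0.5303 0.1725 0.0592]
end [0.4425 0.1293 0.0302]
c_key_end c_key_house 0.168 27.35
c_tr_end c_key_end 0.1082 117.28
end tin 0.0983 27.15
end key 0.0643 92.42
yaw 27.144936924908517 origin [0.5061517  0.18679544] [[ 1.  -1.5]
 [-1.  -0.9]
 [ 1.3  2.3]
 [ 1.2 -0.1]
 [-1.9  0.3]
 [-0.5 -0.1]
 [ 0.  -0.1]]
tool y ang 27.227220117069436
target [0.45492845 0.16615135] tool shift mm [ 9.09636482e-01 -3.29734793e+00 -1.39622221e-03]
```

```bash
python3 -m inch '[[[0,0,0,1,-3,40,0.53],[0,0,0,1,-3,80,0.53],[0,0,0,1,-3,120,0.53],[0,0,0,1,-3,150,0.53],[0,0,0,1,-3,168,0.53],[0,0,0,1,-3,168,0.53],[0,0,0,1,-3,168,0.53]]]'
python3 - <<'E'
from h import *
s=arm.get_state();p,D=arm.snapshot("wrist")
q,_=arm.snapshot("scene");q=cv2.resize(q[190:310,340:460],(480,480),interpolation=2)
cv2.imwrite("pics/w2.png",np.hstack([cv2.resize(p,(320,240)),q[:240*1,:]])[:,:,::-1] if 0 else np.hstack([p[:,150:470],q])[:,:,::-1])
print(s["t"],s["position"],s["force"],s["finger_gap"])
E
```

```text
t: 2.58
position: [0.455, 0.167, 0.0749]
tool_rot: [-0.743, 3.052, 0.001]
force: [-0.5, -0.7, 0.2]
finger_gap: 0.0452
grasp_force: 0.0
2.575 [0.45498271 0.16704696 0.07489155] [-0.45209364 -0.72890131  0.16847847] 0.04515041350964374
```

View pics/w2.png

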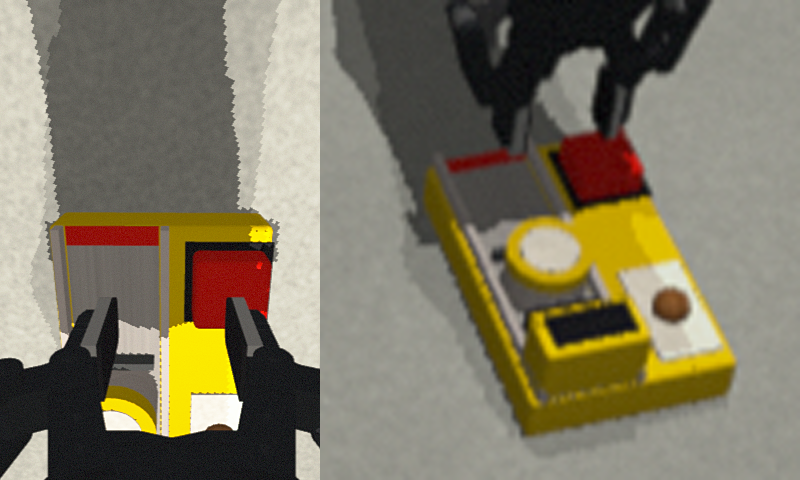

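The fingertips sit over the track (left) and the key (right), still above both. I'll lower until they touch.

```bash
python3 -m inch '[[[0,0,0,0,0,5,0.53],[0,0,0,0,0,10,0.53],[0,0,0,0,0,14,0.53],[0,0,0,0,0,14,0.53]]]'; python3 -m inch '[[[0,0,0,0,0,2,0.53],[0,0,0,0,0,4,0.53],[0,0,0,0,0,4,0.53]]]'; python3 -m inch '[[[0,0,0,0,0,2,0.53],[0,0,0,0,0,4,0.53],[0,0,0,0,0,4,0.53]]]'
```

```text
t: 3.18
position: [0.4547, 0.166, 0.0599]
tool_rot: [0.741, -3.052, 0.0]
force: [-0.2, 0.6, -0.4]
finger_gap: 0.0453
grasp_force: 0.0
t: 3.55
position: [0.455, 0.1661, 0.0563]
tool_rot: [-0.741, 3.053, -0.0]
force: [0.2, 0.2, 1.5]
finger_gap: 0.0455
grasp_force: 0.7
t: 3.92
position: [0.455, 0.1661, 0.0522]
tool_rot: [-0.741, 3.053, -0.0]
force: [-0.3, -0.4, 3.2]
finger_gap: 0.0452
grasp_force: 1.4
```

```bash
python3 -m inch '[[[0,0,0,0,0,2,0.53],[0,0,0,0,0,4,0.53],[0,0,0,0,0,6,0.53],[0,0,0,0,0,6,0.53]]]'
```

```text
t: 4.42
position: [0.455, 0.1661, 0.0461]
tool_rot: [-0.741, 3.053, -0.0]
force: [0.6, 0.2, 3.4]
finger_gap: 0.0451
grasp_force: 1.9
```

```bash
python3 -m inch '[[[0,0,0,0,0,1,0.53],[0,0,0,0,0,1,0.53],[0,0,0,0,0,1,0.53],[0,0,0,0,0,1,0.53],[0,0,0,0,0,1,0.53],[0,0,0,0,0,1,0.53],[0,0,0,0,0,1,0.53],[0,0,0,0,0,1,0.53]]]'
python3 - <<'E'
from h import *
s=arm.get_state();W=R.from_rotvec(s["tool_rot"]).as_matrix();print(W.T@s["force"],s["wrist_torque"])
p,D=arm.snapshot("wrist")
q,_=arm.snapshot("scene");q=cv2.resize(q[190:310,340:460],(480,480),interpolation=2)
cv2.imwrite("pics/w3.png",np.hstack([p[:,150:470],q])[:,:,::-1])
E
```

```text
t: 5.42
position: [0.455, 0.1661, 0.0453]
tool_rot: [-0.741, 3.053, -0.0]
force: [-0.2, 0.0, 4.1]
finger_gap: 0.0452
grasp_force: 3.3
[ 0.16283724  0.11482251 -4.14439214] [ 0.02738575  0.0234265  -0.13403084]
```

View pics/w3.png

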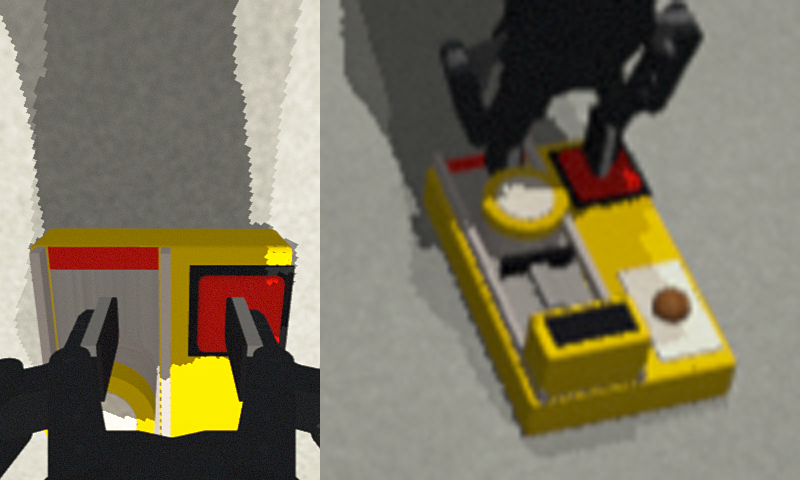

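The tin has come out and stands against the left finger, inside the track, with the key down. I'll press a little more for margin on the key.

```bash
python3 -m inch '[[[0,0,0,0,0,1,0.53],[0,0,0,0,0,1,0.53],[0,0,0,0,0,1,0.53],[0,0,0,0,0,1,0.53]]]'
cat > m.py <<'E'
from h import *
s=arm.get_state();W=R.from_rotvec(s["tool_rot"]).as_matrix();print(s["t"],s["position"][2],W.T@s["force"],s["wrist_torque"],s["grasp_force"])
p,D=arm.snapshot("scene");C=cam("scene");f,cx,cy,M,e=C
v,u=np.mgrid[:480,:640];P=e+(np.stack([(u-cx)/f,(v-cy)/f,np.ones_like(u)],-1)@M.T)*D[...,None]
o=np.array([.50615,.1868]);a=np.radians(27.15);Q=np.array([[np.cos(a),-np.sin(a)],[np.sin(a),np.cos(a)]])
F=(P[...,:2]-o)@Q*1e3;z=P[...,2]*1e3
m=(abs(z-60)<4)&(abs(F[...,0])<50)&(abs(F[...,1]+24)<26)&(p.max(-1)>90)
print("tin top",m.sum(),F[m].min(0),F[m].max(0),F[m].mean(0),z[m].mean())
m=(p[...,0]>110)&(p[...,1]<50)&(abs(F[...,0]+55)<22)&(abs(F[...,1]-34)<22);print("key z",m.sum(),np.percentile(z[m],[10,50,90]))
E
python3 m.py
```

```text
t: 6.02
position: [0.455, 0.1661, 0.0447]
tool_rot: [-0.741, 3.053, 0.0]
force: [-1.6, -0.7, 11.5]
finger_gap: 0.0453
grasp_force: 7.0
6.025 0.04468849875579085 [  1.76222557   0.1297194  -11.53994079] [ 0.08991744  0.31287039 -0.12233785] 7.0196420000866055
tin top 269 [-43.0497104  -46.05781225] [ 1.45790268 -1.84249172] [-18.67581627 -23.66555159] 60.16206330730695
key z 16 [31.56864927 35.15829214 36.76646172]
```

```bash
python3 -m inch '[[[0,0,0,0,0,0,0.53],[0,0,0,0,0,0,0.53],[0,0,0,0,0,0,0.53],[0,0,0,0,0,0,0.53]]]'; python3 m.py; python3 -c "
from station import arm
print(arm.hand_in())"
```

```text
t: 6.58
position: [0.455, 0.1661, 0.0447]
tool_rot: [-0.741, 3.053, 0.0]
force: [-0.9, -0.6, 11.5]
finger_gap: 0.0452
grasp_force: 7.0
6.575 0.04469422410116056 [  1.06454245  -0.10991444 -11.48106736] [ 0.14552727  0.36913911 -0.12015182] 7.018960348796099
tin top 268 [-41.41758599 -45.26537465] [ 1.7113104  -2.05594976] [-18.72385907 -23.50695603] 59.95237200458634
key z 15 [32.6416985  35.48105353 37.53000448]
the job is handed in; nothing more can be done
None
```

I handed the job in at about 6.6 s with the yellow key held fully down under one finger and the tin standing still against the other, about 64 mm short of the track's open end; the hand-in gave no verdict back.

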